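Wash the stencil brush and shut the pot

ROBOT

A 6-joint arm with a two-finger parallel gripper is mounted at the origin on the work surface. World frame = base frame: x ahead of the robot, y to its left, z up, the work surface at z = 0. Lengths are in m, angles in rad, forces in N, time in s.
With the tool pointing down it reaches from about 0.225 to 0.875 m from the base axis. Payload 3.4 kg.
Tool frame: the origin (TCP) lies at the very end of the fingers, on their centre line; the grasp point (between the pads) lies 19 mm behind it (grip_depth is the distance from the TCP to the grasp point, in m); x points along the fingers, z is the direction in which the jaws open and shut, and the axes are right-handed (so a half turn about x gives the same grasp; the last joint's range is limited). The gripper opens to 85 mm and grips with 20 to 120 N. Pads are 22 mm wide; open, the fingers measure 114 mm over their backs; the gripper's body (76 mm by 85 mm) begins 54 mm behind the grasp point. The pads swing forward as they close: fully open they stand 13 mm farther back than shut.
Start: joints at [0.995, 0.276, 1.505, -0, 1.361, -0.121], TCP at [0.253, 0.517, 0.231] pointing down, gripper open.
Joint ranges: [-2.89, 2.89], [-0.75, 2.08], [0.22, 2.7], [-1.18, 4.32], [0.11, 2.71], [-2.7, 2.7]. Speed limits (rad/s): [2.57, 2.57, 3.14, 3.14, 3.14, 3.14].

INTERFACE

Orientations are given as a unit quaternion [w, x, y, z].
In Python, from rig import get_state, get_image, sign_off, grip_depth gives the robot as it stands. The module is installed in compiled form; this text tells all that it offers.
- The arm moves only by the tool arm_command, never from a script. Its argument "series" is a list of rows, each an object with "dp": the shift along the tool's x, y, z scaled (see below), a list of three; "angular": the turn, a rotation vector about the tool's x, y, z scaled (see below), a list of three; "gripper": the finger opening in mm, from 0 to 85.4. A call has exactly 8 rows; each row shifts and turns the pose as measured when the row begins, along the tool's axes as they then stand; what a row does not reach is not made up. The controller multiplies each number of a shift by 0.12 m and each number of a turn by 90 degrees. A row lasts 1/8 s, in which the tool goes at most 62.5 mm and 10.7 degrees, less where a joint would pass 70% of its speed; a pose out of reach is approached as far as the arm can. A call with a number of a shift or a turn outside -1 to 1 is refused whole. A call with a gripper value outside its range is refused whole. The fingers move at their own pace and stop on an object; "grip_force" is the grip in N (left out, the last holds). Time passes only in rows, so rows that do not move let the fingers close, or fill a call up. It gives the time, the measured TCP pose, the force and the opening at its end, in the units of the state.
- get_state(): the state, without advancing time (a new reading comes with each control period).
- get_image(name): name is "scene" or "top" or "wrist"; returns a dict with "image" (384x512x3 uint8, blue, green, red), "depth" (384x512 float32, m along the optical axis (not along the pixel's ray), 0 where there is no reading), "mtx" (3x3 intrinsics, pixels), "k1" (the pictures are not rectified: a ray, as slopes to the right and down, at radius r is drawn at 1 + k1 r^2 times it, then the intrinsics apply), "view" (4x4, takes a point from world to camera coordinates); the wrist camera has in their place "mount" (4x4, takes a point from camera to tool coordinates, whose origin is the TCP and whose axes are the tool frame's). Camera axes: x right, y up, looking along -z (the intrinsics and any distortion apply to the point x, -y, -z); pixel columns grow to the right and rows downward; lengths in m; the calibration is good to about 2 mm. A picture is of the moment at which its call begins: read the wrist's pose just before it.
- sign_off(): hands the job in, once; it reports no verdict.
The state is a dict: "clock": time; "qpos": joint angles; "qd": joint speeds; "effort": joint torques, N m; "position": TCP position; "ee_rot": TCP orientation; "contact_force": force on the tool from outside, world axes, zero at the start; "moment": the same for the moment, N m; "width": finger opening in m.
Only numpy, scipy, OpenCV 4.12 (cv2) and the standard library are available. Lean on these libraries where they do the work, as an engineer would, in place of code of your own. Each camera call takes 0.05 s, during which the arm holds its last target. There are 200 camera calls.

TASK

Wash the red-handled stencil brush: holding it upright, dip its bristles into the open steel washing pot until they are entirely below the rim, then lower it gently until it stands on its bristles in the blue drip tray, and only then let go. After that swing the pot's lid fully shut. Do not ram the brush into the pot or the tray, and leave the other brush, the jar, the bottle and the storage box where they are.

Things in the scene. Friction and masses are not known exactly. Their poses are not given: they have to be found in the camera images.
- red_brush: stencil brush to wash, loose, standing upright on its bristles, 130 mm tall, about 0.12 kg, round. Origin at the centre of the flat bristle end (underside), z up along the handle. From the bottom: grey bristles 41 mm diameter up to 36 mm, steel ferrule 43 mm diameter up to 57 mm, waist 24 mm diameter, then a red round handle 29 mm diameter from 82 to 118 mm, rounded off at 130 mm
- red_brush_grip (a point): point on the red brush's axis, in the middle of its red handle, 100 mm above the bristle end; grip here (29 mm diameter)
- yellow_brush: bystander: the same brush with a yellow handle, standing upright; origin at the centre of its bristle end
- pot: round steel brush-washing pot, fixed to the bench, empty, 100 mm outer diameter, 75 mm high, wall 3 mm, inner floor 6 mm above the bench. Origin at the centre of its underside, z up, x towards its hinge (the lid's side)
- pot_rim (a point): centre of the pot's mouth (94 mm clear diameter), at rim height
- lid (a joint): angle of the pot's lid: 0 is shut (flat on the rim), grows as it opens, about 1.57 is upright, most 1.9. The hinge is stiff and the lid stays where it is left; it takes 1 to 2 N at the tongue to swing it
- lid_hinge (a point): hinge of the lid, 53 mm from the pot's axis along the pot's +x, 75.5 mm up; the hinge axis is along the pot's y. The lid is a bare aluminium disc 106 mm in diameter and 5 mm thick, with a green tongue 30 mm wide on the side away from the hinge; disc and tongue together reach 139 mm from the hinge. Shut, the lid lies from the hinge towards the pot's -x
- lid_tongue (a point): middle of the green tongue on the lid's outer face (the top when shut, the face turned away from the mouth when open), 121 mm from the hinge; its frame turns with the lid, z is the outward normal of the outer face
- tray: blue open drip tray, fixed to the bench, 150 mm (its x) by 120 mm (its y), rim 18 mm high, wall 4 mm, inner floor about 5 mm above the bench. Origin at the centre of its underside
- white_jar: bystander: white closed jar, 72 mm diameter, 85 mm tall, loose; origin at the centre of its underside
- dark_bottle: bystander: black bottle with a white cap, 56 mm diameter, 150 mm tall, loose; origin at the centre of its underside
- storage_box: bystander: grey closed storage box, 120 x 170 x 60 mm, loose; origin at the centre of its underside
Mind the look-alikes: they are no part of the job. What is shaped like the red_brush but purple is not meant. Leave any purple look-alike of the pot alone.

How it is judged:
On the way, in this order (a step that is already met when the one before it is completed fails the run):
1. the red brush, held upright in the gripper, is dipped in the pot with its bristles below the rim (horizontal distance between red_brush and pot below 0.04 m and z of red_brush in the frame of pot below 0.044 m and angle between red_brush's own z axis and vertical below 0.4 rad and contact force between the fingers and red_brush above 0.5 N), for 0.2 s.
2. the red brush stands in the drip tray and is let go (x of red_brush in the frame of tray between -0.065 and 0.065 m and y of red_brush in the frame of tray between -0.05 and 0.05 m and z of red_brush in the frame of tray below 0.012 m and angle between red_brush's own z axis and vertical below 0.15 rad and contact force between the fingers and red_brush below 0.1 N and linear speed of red_brush below 0.03 m/s), for 0.3 s.
3. the lid is shut (value of joint lid below 0.06 rad), for 0.2 s.
At the end, for the whole second after the job is handed in: the red brush stands released and at rest on the floor of the drip tray (bristle end within 12 mm of the bench height, tilt under 0.15 rad) and the pot's lid is shut to within 0.06 rad (all of step 2 and value of joint lid below 0.06 rad); the robot touches nothing.
It fails at once if the brush is rammed into the pot with more than 40 N (contact force between red_brush and pot above 40 N).
It fails at once if the brush is rammed into the tray with more than 40 N (contact force between red_brush and tray above 40 N).
It fails at once if the red brush is let go, dropped or knocked about while its bristle end is more than 20 mm above the bench (height (world z) of red_brush above 0.02 m and contact force between the fingers and red_brush below 0.1 N).
It fails at once if the yellow brush, the jar, the bottle or the storage box is moved by more than 20 mm or the yellow brush is tipped over (distance of any of yellow_brush, white_jar, dark_bottle, storage_box from where it was at the start of the episode above 0.02 m or angle between yellow_brush's own z axis and vertical above 0.5 rad).
It also fails if it takes over 69 s, if anything falls off the work surface, if the arm or the gripper's body presses on something with over 40 N, if the wrist force passes 120 N, or if a joint passes its speed limit or range.

## Working session

There is one attempt and no reset: what is moved stays moved. The work goes in short steps, Python scripts to look and compute and a tool call to move; the robot and the scene stay as the last step left them, time stands still between calls to the robot, and variables do not carry over. Pictures are saved under pics/ and viewed, about 8 in all and at most 12, crops included, and the job is handed in when it is done.

Besides the shell and the picture viewer there is one more tool, called in YAML: its name, and indented under it one key for each argument. arm_command: Moves the arm, as the interface text tells. Its arguments: {"type":"object","properties":{"series":{"type":"array","items":{"type":"object","properties":{"dp":{"type":"array","items":{"type":"number"}},"angular":{"type":"array","items":{"type":"number"}},"gripper":{"type":"number"}}}},"grip_force":{"type":"number"}},"required":["series"]}

```bash
mkdir -p pics
cat > h.py <<'E'
import numpy as np, cv2
from rig import get_state,get_image,sign_off,grip_depth
from scipy.spatial.transform import Rotation as R
def rot(s): q=s["ee_rot"]; return R.from_quat([q[1],q[2],q[3],q[0]]).as_matrix()
def cam(name):
    s=get_state(); g=get_image(name)
    if name=="wrist":
        T=np.eye(4); T[:3,:3]=rot(s); T[:3,3]=s["position"]; c2w=T@g["mount"]
    else: c2w=np.linalg.inv(g["view"])
    g["c2w"]=np.array(c2w); g["mtx"]=np.array(g["mtx"]); return g
def rays(g,uv):
    uv=np.atleast_2d(np.array(uv,float)); K=g["mtx"]
    d=np.c_[(uv[:,0]-K[0,2])/K[0,0],(uv[:,1]-K[1,2])/K[1,1]]; u=d.copy()
    for _ in range(20): u=d/(1+g["k1"]*(u**2).sum(1,keepdims=True))
    return np.c_[u[:,0],-u[:,1],-np.ones(len(u))]@g["c2w"][:3,:3].T, g["c2w"][:3,3]
def plane(g,uv,z):
    D,o=rays(g,uv); return o+D*((z-o[2])/D[:,2:])
def cloud(g):
    v,u=np.mgrid[:384,:512]; D,o=rays(g,np.c_[u.ravel(),v.ravel()])
    P=o+D*np.asarray(g["depth"]).reshape(-1,1); return P.reshape(384,512,3)
def save(n,im): cv2.imwrite("pics/"+n+".png",im)
E
python3 - <<'E'
from h import *
print(get_state(),grip_depth)
a=cam("scene");b=cam("top")
for g in(a,b): print(g["c2w"].round(3).tolist(),g["mtx"].tolist(),g["k1"],(g["depth"]>0).mean())
save("scene1",cv2.resize(a["image"],(800,600)));save("top1",cv2.resize(b["image"],(800,600)))
E
```

```text
{'clock': 0.0, 'qpos': array([ 9.94993321e-01,  2.76639121e-01,  1.50613104e+00,  1.53001314e-05,
        1.36073754e+00, -1.21004739e-01]), 'qd': array([-0.00063021,  0.00052004,  0.00010019, -0.00050708,  0.00078678,
        0.00076149]), 'effort': array([ 9.94136062e-04, -4.16775835e+01, -2.45807451e+01, -5.66317783e-05,
        1.08683127e-02, -6.93460692e-06]), 'position': array([0.25229472, 0.51609662, 0.23041541]), 'ee_rot': array([ 0.59923485, -0.37468646,  0.60046622,  0.37412294]), 'contact_force': array([-0.11229394,  0.26028945, -0.16374695]), 'moment': array([-0.03278877, -0.04780375,  0.02455054]), 'width': 0.08543206341117818} 0.0187
[[-0.642, -0.53, 0.554, 1.311], [0.767, -0.456, 0.452, 0.558], [0.013, 0.715, 0.699, 0.985], [0.0, 0.0, 0.0, 1.0]] [[403.1345860980223, 0.0, 254.40509507003253], [0.0, 403.1345860980223, 191.51338068869785], [0.0, 0.0, 1.0]] -0.01519394047503476 0.9951019287109375
[[0.01, 0.999, -0.054, 0.515], [-1.0, 0.011, 0.015, -0.04], [0.016, 0.053, 0.998, 1.176], [0.0, 0.0, 0.0, 1.0]] [[407.2567116763331, 0.0, 256.73711123191674], [0.0, 407.2567116763331, 193.66997490204201], [0.0, 0.0, 1.0]] -0.14674578316599995 0.9956512451171875
```

View pics/scene1.png

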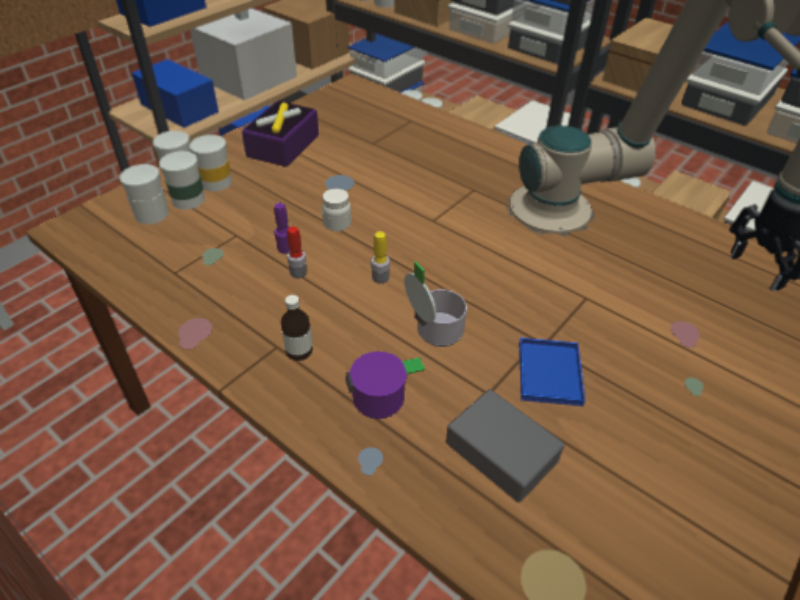

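View pics/top1.png

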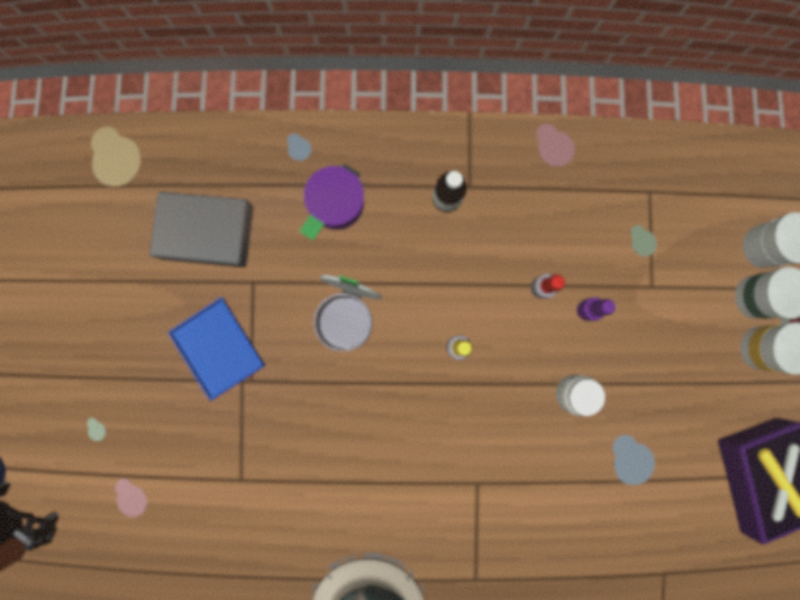

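The scene view shows the red brush at (295,252), the pot at (441,315) with its lid open at (420,295), and the tray at (551,370). In the top view they are at (550,285), (343,322) and (217,349), with the yellow brush at (460,348) and the lid on the far side of the pot.

Run:
```python
from h import *
for n in("top","scene"):
    g=cam(n);P=cloud(g);hsv=cv2.cvtColor(g["image"],cv2.COLOR_BGR2HSV).astype(int);H,S,V=hsv[...,0],hsv[...,1],hsv[...,2]
    v,u=np.mgrid[:384,:512]; on=(P[...,0]>.2)&(P[...,0]<.85)&(abs(P[...,1])<.6)
    def rep(nm,m):
        q=P[m&on]
        if len(q)==0: print(n,nm,"none");return
        print(n,nm,len(q),"med",np.median(q,0).round(4),"min",np.percentile(q,2,0).round(3),"max",np.percentile(q,98,0).round(3))
        return q
    rep("red",((H<6)|(H>174))&(S>170)&(P[...,2]>.06)); rep("yel",(H>22)&(H<34)&(S>170)&(P[...,2]>.08))
    q=rep("tray",(H>105)&(H<122)&(S>150)&(P[...,2]>-.01)&(P[...,2]<.04))
    r=cv2.minAreaRect((q[:,:2]*1000).astype(np.float32));print("  rect",r)
    rep("green",(H>45)&(H<75)&(S>150)&(P[...,2]>.1))
    # rim / lid
    x0,y0=.51,.065
    near=(abs(P[...,0]-.5)<.15)&(abs(P[...,1]-.05)<.12)
    q=rep("rim",near&(abs(P[...,2]-.074)<.006)&(S<80))
    if q is not None and len(q)>5: print("  circ",cv2.minEnclosingCircle((q[:,:2]*1000).astype(np.float32)))
    q=rep("lid",near&(P[...,2]>.09)&(P[...,2]<.2))
    if q is not None and len(q)>20:
        c=q.mean(0);U,s,W=np.linalg.svd(q-c);print("  plane n",W[2].round(3),"c",c.round(3),s.round(3))
```

```text
top red 99 med [ 0.6076 -0.3102  0.1281] min [ 0.599 -0.325  0.068] max [ 0.62  -0.302  0.133]
top yel none
top tray 1924 med [0.4895 0.2844 0.0046] min [ 0.416  0.214 -0.   ] max [0.565 0.355 0.018]
  rect ((489.9839172363281, 282.37310791015625), (145.01361083984375, 117.3925552368164), 33.543113708496094)
top green none
top rim 152 med [0.5454 0.045  0.0747] min [ 0.491 -0.001  0.071] max [0.592 0.096 0.08 ]
  circ ((543.7303466796875, 45.892303466796875), 52.77946090698242)
top lid 212 med [0.5955 0.0265 0.1508] min [ 0.581 -0.018  0.094] max [0.613 0.074 0.197]
  plane n [-0.951  0.299  0.083] c [0.596 0.028 0.147] [0.41  0.399 0.018]
scene red 131 med [ 0.6185 -0.3067  0.1042] min [ 0.604 -0.32   0.062] max [ 0.627 -0.299  0.131]
scene yel 101 med [ 0.5081 -0.1497  0.1133] min [ 0.493 -0.166  0.083] max [ 0.515 -0.142  0.13 ]
scene tray 1461 med [0.4906 0.2872 0.0036] min [ 0.411  0.215 -0.001] max [0.575 0.361 0.018]
  rect ((492.34906005859375, 285.8289794921875), (153.65286254882812, 118.42236328125), 32.79310607910156)
scene green none
scene rim 117 med [0.5426 0.0616 0.0724] min [0.494 0.007 0.068] max [0.601 0.098 0.078]
  circ ((546.9764404296875, 47.467384338378906), 55.4241828918457)
scene lid 388 med [0.6029 0.0354 0.1391] min [ 0.586 -0.014  0.092] max [0.615 0.08  0.195]
  plane n [ 0.955 -0.292 -0.059] c [0.602 0.034 0.14 ] [0.557 0.527 0.024]
```

```bash
cat >> h.py <<'E'
def plan(target,jaw_deg=None,n=8,step=None):
    """rows for the TCP to go to target, tool down, jaws along jaw_deg (mod 180)"""
    s=get_state(); p=np.array(s["position"]); M=rot(s); n_used=n
    print("t",round(s["clock"],2),"p",p.round(4),"jaw",np.degrees(np.arctan2(M[1,2],M[0,2])).round(1),"x",M[:,0].round(3),"F",np.round(s["contact_force"],1),"w",round(s["width"],4),"q",np.round(s["qpos"],2))
    if jaw_deg is None: j=np.degrees(np.arctan2(M[1,2],M[0,2]))
    else:
        j0=np.degrees(np.arctan2(M[1,2],M[0,2])); j=j0+((jaw_deg-j0+90)%180-90)
    a=np.radians(j); z=np.array([np.cos(a),np.sin(a),0]); x=np.array([0,0,-1.]); G=np.c_[x,np.cross(z,x),z]
    for i in range(n):
        k=n-i; d=(np.array(target)-p)/k
        if np.linalg.norm(d)>.06: d*=.06/np.linalg.norm(d)
        rv=R.from_matrix(M.T@G).as_rotvec()/k
        if np.linalg.norm(rv)>.18: rv*=.18/np.linalg.norm(rv)
        dp=(M.T@d/.12).round(2); an=(rv/(np.pi/2)).round(3)
        print(dp.tolist(),an.tolist())
        p=p+M@dp*.12; M=M@R.from_rotvec(an*np.pi/2).as_matrix()
    print("end",p.round(3),"need jaw",round(j,1))
E
python3 - <<'E'
from h import *
g=cam("top");print(plane(g,[(388,196),(352,182),(296,222)],.125).round(3), g["c2w"][:3,3])
plan([.50,.12,.29])
plan([.55,-.27,.28],-20)
E
```

```text
[[ 0.569 -0.402  0.125]
 [ 0.605 -0.305  0.125]
 [ 0.5   -0.158  0.125]] [ 0.51541615 -0.0396824   1.17586007]
t 0.25 p [0.2525 0.5164 0.2309] jaw 63.9 x [-0.    -0.001 -1.   ] F [-0.3 -0.5  0.2] w 0.0856 q [ 1.    0.28  1.51  0.    1.36 -0.12]
[-0.06, -0.41, -0.26] [-0.0, -0.0, -0.0]
[-0.06, -0.41, -0.26] [-0.0, -0.0, -0.0]
[-0.06, -0.41, -0.26] [-0.0, -0.0, -0.0]
[-0.06, -0.41, -0.26] [-0.0, -0.0, -0.0]
[-0.06, -0.42, -0.26] [-0.0, -0.0, -0.0]
[-0.06, -0.41, -0.25] [-0.0, -0.0, -0.0]
[-0.07, -0.42, -0.26] [-0.0, -0.0, -0.0]
[-0.06, -0.41, -0.25] [-0.0, -0.001, -0.0]
end [0.5  0.12 0.29] need jaw 63.9
t 0.25 p [0.2525 0.5164 0.2309] jaw 63.9 x [-0.    -0.001 -1.   ] F [-0.3 -0.5  0.2] w 0.0856 q [ 1.    0.28  1.51  0.    1.36 -0.12]
[-0.03, -0.36, -0.34] [0.115, -0.0, 0.0]
[-0.03, -0.42, -0.27] [0.115, -0.0, 0.0]
[-0.03, -0.46, -0.19] [0.115, -0.0, 0.0]
[-0.03, -0.49, -0.11] [0.115, -0.0, 0.0]
[-0.03, -0.5, -0.02] [0.115, -0.0, 0.0]
[-0.03, -0.49, 0.07] [0.115, -0.0, 0.0]
[-0.03, -0.47, 0.16] [0.115, -0.0, 0.0]
[-0.03, -0.43, 0.25] [0.115, -0.0, 0.0]
end [0.421 0.069 0.26 ] need jaw -20.0
```

arm_command:
  series:
    - {"dp":[-0.07,-0.41,-0.26],"angular":[0,0,0],"gripper":85}
    - {"dp":[-0.07,-0.41,-0.26],"angular":[0,0,0],"gripper":85}
    - {"dp":[-0.07,-0.41,-0.26],"angular":[0,0,0],"gripper":85}
    - {"dp":[-0.07,-0.41,-0.26],"angular":[0,0,0],"gripper":85}
    - {"dp":[-0.06,-0.41,-0.26],"angular":[0,0,0],"gripper":85}
    - {"dp":[-0.06,-0.41,-0.26],"angular":[0,0,0],"gripper":85}
    - {"dp":[-0.06,-0.41,-0.26],"angular":[0,0,0],"gripper":85}
    - {"dp":[-0.06,-0.41,-0.26],"angular":[0,0,0],"gripper":85}

```text
clock: 1.25
position: [0.5029, 0.1122, 0.294]
ee_rot: [0.599, -0.377, 0.598, 0.377]
contact_force: [0.3, 0.9, 0.2]
width: 0.0851
```

```bash
python3 -c "
from h import *
plan([.57,-.27,.28])"
```

```text
t 1.25 p [0.5029 0.1122 0.294 ] jaw 64.5 x [ 0.001  0.001 -1.   ] F [0.3 0.9 0.2] w 0.0851 q [ 0.08  0.15  1.51  0.    1.47 -1.04]
[0.01, -0.23, -0.33] [-0.0, 0.0, 0.0]
[0.02, -0.24, -0.33] [-0.0, 0.0, 0.0]
[0.01, -0.23, -0.33] [-0.0, 0.0, 0.0]
[0.02, -0.24, -0.33] [-0.0, 0.0, 0.0]
[0.01, -0.23, -0.33] [-0.0, 0.0, 0.0]
[0.02, -0.24, -0.33] [-0.0, 0.0, 0.0]
[0.01, -0.23, -0.33] [-0.0, 0.0, 0.0]
[0.02, -0.24, -0.32] [-0.0, 0.001, 0.001]
end [ 0.571 -0.27   0.28 ] need jaw 64.5
```

Run:
```python
from h import *
g=cam("wrist");P=cloud(g);save("w1",g["image"]);print(g["c2w"].round(3).tolist(),(g["depth"]>0).mean())
near=(abs(P[...,0]-.54)<.15)&(abs(P[...,1]-.05)<.12)
q=P[near&(abs(P[...,2]-.0735)<.004)];print(len(q))
A=np.c_[2*q[:,:2],np.ones(len(q))];x=np.linalg.lstsq(A,(q[:,:2]**2).sum(1),rcond=None)[0];print("circ",x[:2],np.sqrt(x[2]+x[0]**2+x[1]**2))
```

```text
[[0.43, -0.865, -0.26, 0.438], [0.903, 0.412, 0.124, 0.143], [-0.0, -0.288, 0.958, 0.437], [0.0, 0.0, 0.0, 1.0]] 0.9959513346354166
912
circ [0.54713794 0.04898087] 0.04906037133334002
```

arm_command:
  series:
    - {"dp":[0.01,-0.23,-0.33],"angular":[0,0,0],"gripper":85}
    - {"dp":[0.01,-0.23,-0.33],"angular":[0,0,0],"gripper":85}
    - {"dp":[0.01,-0.23,-0.33],"angular":[0,0,0],"gripper":85}
    - {"dp":[0.01,-0.23,-0.33],"angular":[0,0,0],"gripper":85}
    - {"dp":[0.01,-0.23,-0.33],"angular":[0,0,0],"gripper":85}
    - {"dp":[0.01,-0.23,-0.33],"angular":[0,0,0],"gripper":85}
    - {"dp":[0.01,-0.23,-0.33],"angular":[0,0,0],"gripper":85}
    - {"dp":[0,0,0],"angular":[0,0,0],"gripper":85}

```text
clock: 2.3
position: [0.5632, -0.24, 0.2869]
ee_rot: [0.601, -0.378, 0.598, 0.371]
contact_force: [-0.8, 0.3, 0.3]
width: 0.0847
```

Run:
```python
from h import *
g=cam("wrist");P=cloud(g);save("w2",g["image"])
hsv=cv2.cvtColor(g["image"],cv2.COLOR_BGR2HSV).astype(int);H,S=hsv[...,0],hsv[...,1]
m=((H<6)|(H>174))&(S>170)&(P[...,2]>.06)&(P[...,2]<.2)
q=P[m];print(len(q),np.median(q,0),q.min(0),q.max(0))
for lo in (.085,.095,.105,.118,.125):
    k=q[(q[:,2]>lo)&(q[:,2]<lo+.01)]
    if len(k): print(lo,len(k),k.min(0).round(4),k.max(0).round(4),k.mean(0).round(4))
plan([.608,-.308,.2])
```

```text
925 [ 0.60610232 -0.31089106  0.12121468] [ 0.59796133 -0.32658261  0.0619281 ] [ 0.75491258 -0.1250704   0.13258342]
0.085 69 [ 0.5981 -0.3185  0.0854] [ 0.7549 -0.1251  0.0949] [ 0.6057 -0.3059  0.0898]
0.095 78 [ 0.5982 -0.3209  0.0952] [ 0.6141 -0.3026  0.1049] [ 0.6035 -0.3086  0.1001]
0.105 87 [ 0.598  -0.3215  0.1051] [ 0.617  -0.3028  0.115 ] [ 0.6042 -0.3086  0.1099]
0.118 189 [ 0.5983 -0.3265  0.118 ] [ 0.6208 -0.3027  0.1279] [ 0.6057 -0.3103  0.1232]
0.125 391 [ 0.5997 -0.3266  0.125 ] [ 0.623  -0.3046  0.1326] [ 0.6107 -0.3153  0.1294]
t 2.35 p [ 0.5629 -0.238   0.2871] jaw 64.1 x [ 0.007 -0.004 -1.   ] F [-0.1  1.2  0.3] w 0.0847 q [-0.51  0.3   1.33 -0.    1.5  -1.63]
[0.09, -0.07, -0.04] [0.0, -0.0, 0.001]
[0.09, -0.07, -0.05] [0.0, -0.0, 0.001]
[0.09, -0.07, -0.04] [0.0, -0.0, 0.001]
[0.09, -0.08, -0.05] [0.0, -0.0, 0.0]
[0.09, -0.07, -0.04] [0.0, -0.0, 0.001]
[0.09, -0.08, -0.05] [0.0, -0.0, 0.0]
[0.09, -0.07, -0.04] [0.0, -0.0, 0.001]
[0.1, -0.08, -0.05] [0.0, -0.0, 0.0]
end [ 0.608 -0.308  0.2  ] need jaw 64.1
```

View pics/w2.png

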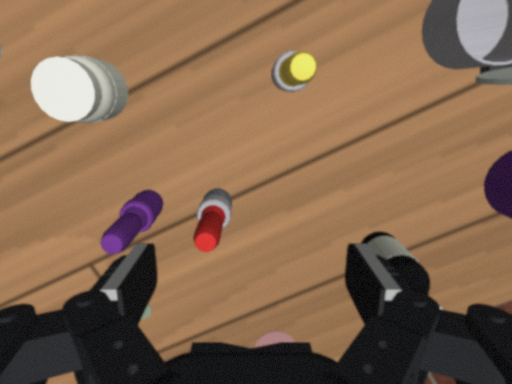

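Wrist view: the red brush stands at (212,225), the purple look-alike at (132,222), the yellow brush at (295,70) and the bottle at (395,265). The red axis is at about (0.611, -0.3155).

```bash
python3 -c "
from h import *
plan([.611,-.3155,.16],n=7)"
```

```text
t 2.35 p [ 0.5629 -0.238   0.2871] jaw 64.1 x [ 0.007 -0.004 -1.   ] F [-0.1  1.2  0.3] w 0.0847 q [-0.51  0.3   1.33 -0.    1.5  -1.63]
[0.15, -0.09, -0.06] [0.0, -0.0, 0.001]
[0.15, -0.09, -0.06] [0.0, -0.0, 0.001]
[0.15, -0.09, -0.06] [0.0, -0.0, 0.001]
[0.15, -0.09, -0.06] [0.0, -0.0, 0.001]
[0.15, -0.09, -0.05] [0.0, -0.0, 0.0]
[0.16, -0.09, -0.06] [0.0, -0.0, 0.001]
[0.15, -0.1, -0.05] [0.0, -0.0, 0.0]
end [ 0.611 -0.315  0.16 ] need jaw 64.1
```

arm_command:
  series:
    - {"dp":[0.15,-0.09,-0.06],"angular":[0,0,0.001],"gripper":85}
    - {"dp":[0.15,-0.09,-0.06],"angular":[0,0,0.001],"gripper":85}
    - {"dp":[0.15,-0.09,-0.06],"angular":[0,0,0.001],"gripper":85}
    - {"dp":[0.15,-0.09,-0.06],"angular":[0,0,0.001],"gripper":85}
    - {"dp":[0.15,-0.09,-0.06],"angular":[0,0,0],"gripper":85}
    - {"dp":[0.15,-0.09,-0.06],"angular":[0,0,0],"gripper":85}
    - {"dp":[0.15,-0.1,-0.05],"angular":[0,0,0],"gripper":85}
    - {"dp":[0,0,0],"angular":[0,0,0],"gripper":85}

```text
clock: 3.35
position: [0.614, -0.3173, 0.1498]
ee_rot: [0.598, -0.375, 0.599, 0.377]
contact_force: [-0.5, 0.1, -0.4]
width: 0.0852
```

Run:
```python
from h import *
g=cam("wrist");save("w3",g["image"]);P=cloud(g)
hsv=cv2.cvtColor(g["image"],cv2.COLOR_BGR2HSV).astype(int);H,S=hsv[...,0],hsv[...,1]
q=P[((H<6)|(H>174))&(S>170)&(P[...,2]>.115)&(P[...,2]<.14)&(abs(P[...,0]-.61)<.04)]
print(len(q),np.percentile(q,[1,50,99],axis=0).round(4)); k=q[q[:,2]>.127];print(k.mean(0),k.min(0),k.max(0))
plan([.611,-.3155,.081],n=6)
```

```text
1817 [[ 0.5985 -0.3272  0.1163]
 [ 0.6086 -0.3151  0.1294]
 [ 0.622  -0.3034  0.1313]]
[ 0.61128414 -0.31626599  0.12974698] [ 0.6007259  -0.32768108  0.12702507] [ 0.6232288  -0.30502539  0.13209056]
t 3.4 p [ 0.6141 -0.3171  0.151 ] jaw 64.3 x [-0.001  0.001 -1.   ] F [-0.3  0.3 -0.4] w 0.0852 q [-0.58  0.5   1.35  0.    1.29 -1.7 ]
[0.1, 0.0, 0.0] [0.0, 0.0, -0.0]
[0.1, 0.01, 0.0] [0.0, 0.0, -0.0]
[0.1, 0.0, 0.0] [0.0, 0.0, -0.0]
[0.09, 0.01, 0.0] [0.0, 0.0, -0.0]
[0.1, 0.0, 0.0] [0.0, 0.0, -0.0]
[0.09, 0.01, 0.0] [0.0, 0.001, -0.001]
end [ 0.611 -0.315  0.081] need jaw 64.3
```

View pics/w3.png

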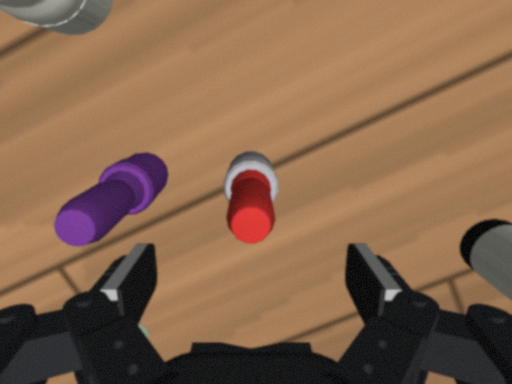

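The wrist view shows the red handle top at (250,220), midway between the fingers, with purple clear at (85,225).

arm_command:
  series:
    - {"dp":[0.1,0,0],"angular":[0,0,0],"gripper":85}
    - {"dp":[0.1,0.01,0],"angular":[0,0,0],"gripper":85}
    - {"dp":[0.1,0,0],"angular":[0,0,0],"gripper":85}
    - {"dp":[0.1,0.01,0],"angular":[0,0,0],"gripper":85}
    - {"dp":[0.09,0,0],"angular":[0,0,0],"gripper":85}
    - {"dp":[0.08,0,0],"angular":[0,0,0],"gripper":60}
    - {"dp":[0,0,0],"angular":[0,0,0],"gripper":45}
    - {"dp":[0,0,0],"angular":[0,0,0],"gripper":35}

```text
clock: 4.4
position: [0.6121, -0.315, 0.08]
ee_rot: [0.599, -0.377, 0.598, 0.376]
contact_force: [0.7, -0.0, -0.2]
width: 0.0351
```

arm_command:
  series:
    - {"dp":[0,0,0],"angular":[0,0,0],"gripper":25}
    - {"dp":[0,0,0],"angular":[0,0,0],"gripper":20}
    - {"dp":[0,0,0],"angular":[0,0,0],"gripper":20}
    - {"dp":[0,0,0],"angular":[0,0,0],"gripper":20}
    - {"dp":[-0.05,0,0],"angular":[0,0,0],"gripper":20}
    - {"dp":[-0.1,0,0],"angular":[0,0,0],"gripper":20}
    - {"dp":[-0.2,0,0],"angular":[0,0,0],"gripper":20}
    - {"dp":[-0.2,0,0],"angular":[0,0,0],"gripper":20}
  grip_force: 40

```text
clock: 5.4
position: [0.6114, -0.3147, 0.1483]
ee_rot: [0.599, -0.376, 0.598, 0.377]
contact_force: [-0.2, -1.3, -2.1]
width: 0.0279
```

Run:
```python
from h import *
g=cam("wrist");save("w4",g["image"])
plan([.605,-.31,.26],n=6)
```

```text
t 5.45 p [ 0.6131 -0.3158  0.1524] jaw 64.4 x [ 0.005 -0.002 -1.   ] F [ 1.  -0.3  1.5] w 0.0281 q [-0.58  0.49  1.36  0.    1.28 -1.7 ]
[-0.15, 0.01, 0.0] [-0.0, 0.0, 0.001]
[-0.15, 0.01, 0.0] [-0.0, 0.0, 0.001]
[-0.15, 0.01, 0.0] [-0.0, 0.0, 0.0]
[-0.15, 0.02, 0.0] [-0.0, 0.0, 0.001]
[-0.15, 0.01, 0.01] [-0.0, 0.0, 0.0]
[-0.15, 0.02, 0.0] [-0.0, 0.0, 0.001]
end [ 0.605 -0.31   0.26 ] need jaw 64.4
```

View pics/w4.png

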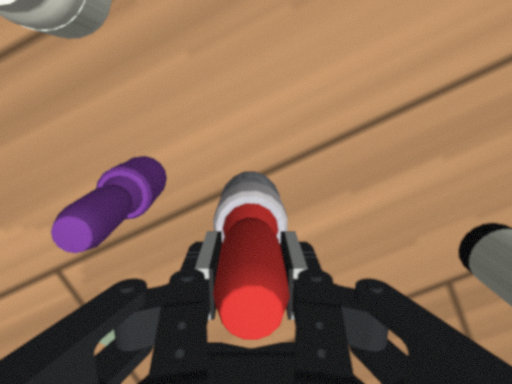

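The wrist view shows the red brush upright between the pads at (250,265), lifted clear; purple is untouched at (100,210).

```bash
python3 -c "
from h import *
plan([.525,-.06,.27],n=8)"
```

```text
t 5.45 p [ 0.6131 -0.3158  0.1524] jaw 64.4 x [ 0.005 -0.002 -1.   ] F [ 1.  -0.3  1.5] w 0.0281 q [-0.58  0.49  1.36  0.    1.28 -1.7 ]
[-0.12, 0.2, 0.2] [-0.0, 0.0, 0.0]
[-0.12, 0.2, 0.2] [-0.0, 0.0, 0.001]
[-0.12, 0.2, 0.2] [-0.0, 0.0, 0.0]
[-0.13, 0.2, 0.2] [-0.0, 0.0, 0.001]
[-0.12, 0.2, 0.2] [-0.0, 0.0, 0.0]
[-0.13, 0.19, 0.2] [-0.0, 0.0, 0.001]
[-0.12, 0.2, 0.2] [-0.0, 0.0, 0.0]
[-0.13, 0.19, 0.2] [-0.0, 0.0, 0.001]
end [ 0.525 -0.06   0.271] need jaw 64.4
```

arm_command:
  series:
    - {"dp":[-0.3,0.05,0.05],"angular":[0,0,0],"gripper":20}
    - {"dp":[-0.3,0.15,0.15],"angular":[0,0,0],"gripper":20}
    - {"dp":[-0.25,0.22,0.22],"angular":[0,0,0],"gripper":20}
    - {"dp":[-0.12,0.24,0.24],"angular":[0,0,0],"gripper":20}
    - {"dp":[0,0.24,0.24],"angular":[0,0,0],"gripper":20}
    - {"dp":[0,0.24,0.24],"angular":[0,0,0],"gripper":20}
    - {"dp":[0,0.24,0.24],"angular":[0,0,0],"gripper":20}
    - {"dp":[0,0.2,0.2],"angular":[0,0,0],"gripper":20}

```text
clock: 6.45
position: [0.5231, -0.0581, 0.2752]
ee_rot: [0.603, -0.38, 0.596, 0.37]
contact_force: [0.2, -0.3, -2.7]
width: 0.028
```

Run:
```python
from h import *
plan([.536,.0505,.2],n=8)
```

```text
t 6.45 p [ 0.5231 -0.0581  0.2752] jaw 64.1 x [ 0.016 -0.006 -1.   ] F [ 0.2 -0.3 -2.7] w 0.028 q [-0.24  0.17  1.54 -0.    1.42 -1.36]
[0.08, 0.04, 0.11] [-0.0, 0.0, 0.001]
[0.08, 0.04, 0.11] [-0.0, 0.0, 0.001]
[0.08, 0.04, 0.11] [-0.0, 0.0, 0.002]
[0.08, 0.04, 0.11] [-0.0, 0.0, 0.001]
[0.08, 0.04, 0.1] [-0.0, 0.0, 0.002]
[0.07, 0.04, 0.11] [-0.0, 0.0, 0.001]
[0.08, 0.03, 0.1] [-0.0, 0.001, 0.002]
[0.07, 0.04, 0.11] [-0.0, 0.0, 0.001]
end [0.535 0.051 0.201] need jaw 64.1
```

arm_command:
  series:
    - {"dp":[0.0,0.05,0.15],"angular":[0,0,0.001],"gripper":20}
    - {"dp":[0.0,0.05,0.15],"angular":[0,0,0.001],"gripper":20}
    - {"dp":[0.05,0.05,0.15],"angular":[0,0,0.001],"gripper":20}
    - {"dp":[0.1,0.05,0.15],"angular":[0,0,0.001],"gripper":20}
    - {"dp":[0.15,0.05,0.12],"angular":[0,0,0.001],"gripper":20}
    - {"dp":[0.15,0.05,0.12],"angular":[0,0,0.001],"gripper":20}
    - {"dp":[0.1,0,0],"angular":[0,0,0],"gripper":20}
    - {"dp":[0,0,0],"angular":[0,0,0],"gripper":20}

```text
clock: 7.45
position: [0.5339, 0.0548, 0.2083]
ee_rot: [0.602, -0.379, 0.595, 0.373]
contact_force: [-0.9, 0.4, -1.1]
width: 0.0282
```

Run:
```python
from h import *
g=cam("wrist");P=cloud(g);save("w5",g["image"])
q=P[(np.hypot(P[...,0]-.546,P[...,1]-.048)<.062)&(abs(P[...,2]-.0735)<.004)]
A=np.c_[2*q[:,:2],np.ones(len(q))];x=np.linalg.lstsq(A,(q[:,:2]**2).sum(1),rcond=None)[0];print(len(q),"circ",x[:2],np.sqrt(x[2]+x[0]**2+x[1]**2))
plan([.536,.0505,.112],n=8)
```

```text
1038 circ [0.54239035 0.04648031] 0.047907362105255626
t 7.5 p [0.5344 0.0548 0.209 ] jaw 64.3 x [ 0.014 -0.002 -1.   ] F [ 0.   0.3 -1. ] w 0.0278 q [-0.03  0.23  1.63 -0.    1.27 -1.15]
[0.1, -0.0, -0.0] [-0.0, 0.0, 0.001]
[0.1, -0.0, -0.0] [-0.0, 0.0, 0.001]
[0.1, -0.0, -0.0] [-0.0, 0.0, 0.001]
[0.1, -0.0, -0.01] [-0.0, 0.0, 0.001]
[0.1, -0.01, -0.0] [-0.0, 0.001, 0.001]
[0.1, -0.0, -0.01] [-0.0, 0.0, 0.001]
[0.1, -0.01, -0.0] [-0.0, 0.001, 0.001]
[0.11, -0.0, -0.01] [-0.0, 0.0, 0.002]
end [0.536 0.05  0.112] need jaw 64.3
```

View pics/w5.png

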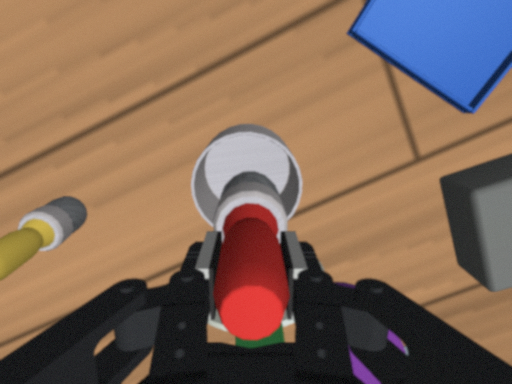

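The wrist view shows the brush over the pot mouth (mouth at (247,180)), with the lid's green tongue behind the gripper, the yellow brush at (40,235) and the tray at top right. Now the dip.

arm_command:
  series:
    - {"dp":[0.15,0,0],"angular":[0,0,0.001],"gripper":20}
    - {"dp":[0.15,0,-0.01],"angular":[0,0,0.001],"gripper":20}
    - {"dp":[0.15,0,0],"angular":[0,0,0.001],"gripper":20}
    - {"dp":[0.14,0,-0.01],"angular":[0,0,0.001],"gripper":20}
    - {"dp":[0.1,0,0],"angular":[0,0,0.001],"gripper":20}
    - {"dp":[0.06,0,-0.01],"angular":[0,0,0.001],"gripper":20}
    - {"dp":[0.03,0,0],"angular":[0,0,0],"gripper":20}
    - {"dp":[0,0,0],"angular":[0,0,0],"gripper":20}

```text
clock: 8.5
position: [0.54, 0.0469, 0.1188]
ee_rot: [0.605, -0.378, 0.594, 0.371]
contact_force: [0.1, -0.3, -0.9]
width: 0.0283
```

arm_command:
  series:
    - {"dp":[0.0,0,0],"angular":[0,0,0],"gripper":20}
    - {"dp":[0,0,0],"angular":[0,0,0],"gripper":20}
    - {"dp":[0,0,0],"angular":[0,0,0],"gripper":20}
    - {"dp":[0,0,0],"angular":[0,0,0],"gripper":20}
    - {"dp":[0,0,0],"angular":[0,0,0],"gripper":20}
    - {"dp":[0,0,0],"angular":[0,0,0],"gripper":20}
    - {"dp":[0,0,0],"angular":[0,0,0],"gripper":20}
    - {"dp":[0,0,0],"angular":[0,0,0],"gripper":20}

```text
clock: 9.5
position: [0.5408, 0.0472, 0.1201]
ee_rot: [0.606, -0.379, 0.593, 0.371]
contact_force: [0.9, -0.6, -1.1]
width: 0.0279
```

Run:
```python
from h import *
plan([.536,.0505,.112],n=1)
```

```text
t 9.5 p [0.5408 0.0472 0.1201] jaw 64.0 x [ 0.022 -0.    -1.   ] F [ 0.9 -0.6 -1.1] w 0.0279 q [-0.04  0.3   1.76  0.    1.05 -1.16]
[0.07, 0.05, 0.01] [-0.0, 0.006, 0.013]
end [0.536 0.051 0.112] need jaw 64.0
```

arm_command:
  series:
    - {"dp":[0.06,0.01,0.0],"angular":[0,0.003,0.006],"gripper":20}
    - {"dp":[0.04,0.01,0],"angular":[0,0.003,0.006],"gripper":20}
    - {"dp":[0,0,0],"angular":[0,0,0],"gripper":20}
    - {"dp":[0,0,0],"angular":[0,0,0],"gripper":20}
    - {"dp":[0,0,0],"angular":[0,0,0],"gripper":20}
    - {"dp":[0,0,0],"angular":[0,0,0],"gripper":20}
    - {"dp":[0,0,0],"angular":[0,0,0],"gripper":20}
    - {"dp":[0,0,0],"angular":[0,0,0],"gripper":20}

```text
clock: 10.5
position: [0.5387, 0.0483, 0.1071]
ee_rot: [0.599, -0.375, 0.6, 0.375]
contact_force: [-0.5, -1.1, -1.1]
width: 0.0277
```

Run:
```python
from h import *
plan([.536,.05,.225],n=8)
```

```text
t 10.5 p [0.5387 0.0483 0.1071] jaw 64.0 x [-0.001 -0.001 -1.   ] F [-0.5 -1.1 -1.1] w 0.0277 q [-0.04  0.33  1.77 -0.    1.05 -1.16]
[-0.12, 0.0, 0.0] [-0.0, -0.0, -0.0]
[-0.12, 0.0, 0.0] [-0.0, -0.0, -0.0]
[-0.12, 0.0, 0.0] [-0.0, -0.0, -0.0]
[-0.12, 0.01, 0.0] [-0.0, -0.0, -0.0]
[-0.13, 0.0, 0.0] [-0.0, -0.0, -0.0]
[-0.12, 0.01, 0.0] [-0.0, -0.0, -0.0]
[-0.13, 0.0, 0.0] [-0.0, -0.0, -0.0]
[-0.12, 0.01, 0.0] [-0.0, -0.001, -0.0]
end [0.536 0.05  0.225] need jaw 64.0
```

arm_command:
  series:
    - {"dp":[-0.15,0,0],"angular":[0,0,0],"gripper":20}
    - {"dp":[-0.2,0.01,0],"angular":[0,0,0],"gripper":20}
    - {"dp":[-0.2,0,0],"angular":[0,0,0],"gripper":20}
    - {"dp":[-0.2,0.01,0],"angular":[0,0,0],"gripper":20}
    - {"dp":[-0.15,0,0],"angular":[0,0,0],"gripper":20}
    - {"dp":[-0.05,0.1,0.15],"angular":[0,0,0],"gripper":20}
    - {"dp":[0,0.15,0.25],"angular":[0,0,0],"gripper":20}
    - {"dp":[0,0.15,0.25],"angular":[0,0,0],"gripper":20}

```text
clock: 11.5
position: [0.5277, 0.1404, 0.2251]
ee_rot: [0.6, -0.374, 0.601, 0.373]
contact_force: [0.4, 1.2, -0.3]
width: 0.0282
```

Run:
```python
from h import *
plan([.491,.284,.15],n=8)
```

```text
t 11.5 p [0.5277 0.1404 0.2251] jaw 63.7 x [ 0.    -0.001 -1.   ] F [ 0.4  1.2 -0.3] w 0.0282 q [ 0.13  0.24  1.58 -0.    1.33 -0.98]
[0.08, 0.1, 0.12] [0.0, -0.0, 0.0]
[0.08, 0.1, 0.12] [0.0, -0.0, 0.0]
[0.08, 0.1, 0.12] [0.0, -0.0, 0.0]
[0.08, 0.1, 0.12] [0.0, -0.0, 0.0]
[0.08, 0.1, 0.11] [0.0, -0.0, 0.0]
[0.07, 0.1, 0.12] [0.0, -0.0, 0.0]
[0.08, 0.1, 0.11] [0.0, -0.0, 0.0]
[0.07, 0.1, 0.12] [0.0, -0.001, 0.0]
end [0.492 0.284 0.151] need jaw 63.7
```

arm_command:
  series:
    - {"dp":[0.0,0.11,0.13],"angular":[0,0,0],"gripper":20}
    - {"dp":[0.0,0.11,0.13],"angular":[0,0,0],"gripper":20}
    - {"dp":[0.1,0.11,0.13],"angular":[0,0,0],"gripper":20}
    - {"dp":[0.1,0.11,0.13],"angular":[0,0,0],"gripper":20}
    - {"dp":[0.12,0.11,0.13],"angular":[0,0,0],"gripper":20}
    - {"dp":[0.12,0.11,0.13],"angular":[0,0,0],"gripper":20}
    - {"dp":[0.12,0.1,0.12],"angular":[0,0,0],"gripper":20}
    - {"dp":[0,0,0],"angular":[0,0,0],"gripper":20}

```text
clock: 12.5
position: [0.4918, 0.2843, 0.1562]
ee_rot: [0.6, -0.375, 0.599, 0.374]
contact_force: [0.0, 0.1, -0.9]
width: 0.0281
```

Run:
```python
from h import *
g=cam("scene");im=g["image"][180:290,290:420];save("s2",cv2.resize(im,(780,660)[:2] if 0 else (709,600),interpolation=cv2.INTER_CUBIC))
plan([.491,.284,.09],n=8)
```

```text
t 12.55 p [0.4926 0.2839 0.157 ] jaw 63.9 x [ 0.004 -0.001 -1.   ] F [-0.3 -0.3 -1.6] w 0.028 q [ 0.4   0.32  1.64 -0.    1.18 -0.71]
[0.07, 0.0, -0.0] [-0.0, 0.0, 0.0]
[0.07, 0.0, -0.0] [-0.0, 0.0, 0.0]
[0.07, 0.0, -0.0] [-0.0, 0.0, 0.0]
[0.07, 0.0, -0.0] [-0.0, 0.0, 0.0]
[0.07, 0.0, -0.0] [-0.0, 0.0, 0.001]
[0.07, 0.0, -0.0] [-0.0, 0.0, 0.0]
[0.07, 0.01, -0.0] [-0.0, 0.0, 0.001]
[0.07, 0.0, -0.01] [-0.0, 0.001, 0.0]
end [0.491 0.283 0.09 ] need jaw 63.9
```

View pics/s2.png

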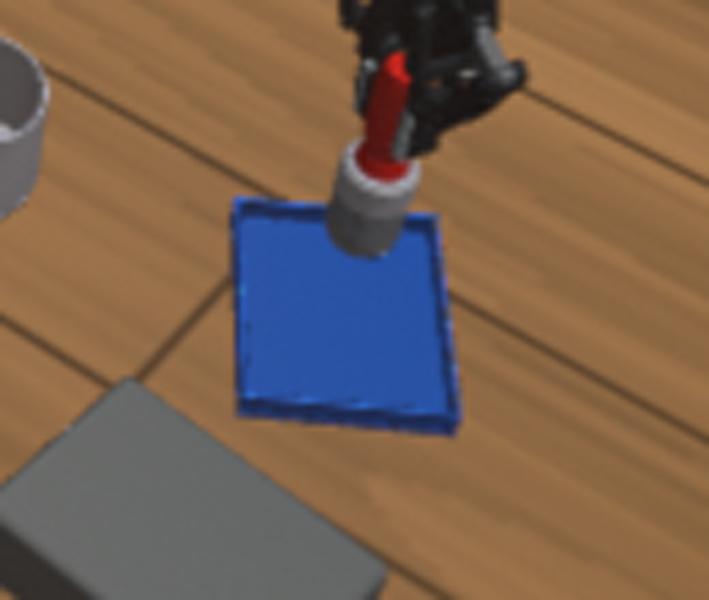

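The crop shows the brush held upright above the tray (bristles at (365,240), tray interior below). Lowering it gently.

arm_command:
  series:
    - {"dp":[0.08,0,0],"angular":[0,0,0],"gripper":20}
    - {"dp":[0.09,0,0],"angular":[0,0,0.001],"gripper":20}
    - {"dp":[0.09,0,0],"angular":[0,0,0.001],"gripper":20}
    - {"dp":[0.08,0,0],"angular":[0,0,0.001],"gripper":20}
    - {"dp":[0.08,0,0],"angular":[0,0,0],"gripper":20}
    - {"dp":[0.06,0,0],"angular":[0,0,0],"gripper":20}
    - {"dp":[0.03,0,0],"angular":[0,0,0],"gripper":20}
    - {"dp":[0,0,0],"angular":[0,0,0],"gripper":20}

```text
clock: 13.55
position: [0.4942, 0.2819, 0.0923]
ee_rot: [0.601, -0.373, 0.6, 0.374]
contact_force: [-0.1, 0.3, -1.5]
width: 0.0284
```

Run:
```python
from h import *
plan([.491,.284,.087],n=2)
```

```text
t 13.55 p [0.4942 0.2819 0.0923] jaw 63.8 x [ 0.001  0.001 -1.   ] F [-0.1  0.3 -1.5] w 0.0284 q [ 0.4   0.38  1.73  0.    1.04 -0.72]
[0.02, 0.02, 0.0] [-0.0, 0.0, 0.0]
[0.02, 0.01, 0.0] [-0.0, 0.001, 0.0]
end [0.491 0.283 0.088] need jaw 63.8
```

Creep in about 1 mm rows, watching for contact.

arm_command:
  series:
    - {"dp":[0.01,0,0],"angular":[0,0,0],"gripper":20}
    - {"dp":[0.01,0,0],"angular":[0,0,0],"gripper":20}
    - {"dp":[0.01,0,0],"angular":[0,0,0],"gripper":20}
    - {"dp":[0.01,0,0],"angular":[0,0,0],"gripper":20}
    - {"dp":[0.01,0,0],"angular":[0,0,0],"gripper":20}
    - {"dp":[0,0,0],"angular":[0,0,0],"gripper":20}
    - {"dp":[0,0,0],"angular":[0,0,0],"gripper":20}
    - {"dp":[0,0,0],"angular":[0,0,0],"gripper":20}

```text
clock: 14.55
position: [0.495, 0.2823, 0.087]
ee_rot: [0.602, -0.374, 0.599, 0.374]
contact_force: [-0.1, 0.6, -1.5]
width: 0.028
```

arm_command:
  series:
    - {"dp":[0.01,0,0],"angular":[0,0,0],"gripper":20}
    - {"dp":[0.01,0,0],"angular":[0,0,0],"gripper":20}
    - {"dp":[0.01,0,0],"angular":[0,0,0],"gripper":20}
    - {"dp":[0,0,0],"angular":[0,0,0],"gripper":20}
    - {"dp":[0,0,0],"angular":[0,0,0],"gripper":20}
    - {"dp":[0,0,0],"angular":[0,0,0],"gripper":20}
    - {"dp":[0,0,0],"angular":[0,0,0],"gripper":20}
    - {"dp":[0,0,0],"angular":[0,0,0],"gripper":20}

```text
clock: 15.55
position: [0.4953, 0.2823, 0.084]
ee_rot: [0.602, -0.374, 0.599, 0.374]
contact_force: [-0.7, -0.5, 0.7]
width: 0.0285
```

arm_command:
  series:
    - {"dp":[0.01,0,0],"angular":[0,0,0],"gripper":20}
    - {"dp":[0,0,0],"angular":[0,0,0],"gripper":20}
    - {"dp":[0,0,0],"angular":[0,0,0],"gripper":20}
    - {"dp":[0,0,0],"angular":[0,0,0],"gripper":20}
    - {"dp":[0,0,0],"angular":[0,0,0],"gripper":20}
    - {"dp":[0,0,0],"angular":[0,0,0],"gripper":20}
    - {"dp":[0,0,0],"angular":[0,0,0],"gripper":20}
    - {"dp":[0,0,0],"angular":[0,0,0],"gripper":20}

```text
clock: 16.55
position: [0.4958, 0.2823, 0.084]
ee_rot: [0.602, -0.374, 0.598, 0.373]
contact_force: [-0.7, -1.4, 0.8]
width: 0.0283
```

Run:
```python
from h import *
plan([.491,.284,.087],n=1)
```

```text
t 16.55 p [0.4958 0.2823 0.084 ] jaw 63.8 x [ 0.005  0.002 -1.   ] F [-0.7 -1.4  0.8] w 0.0283 q [ 0.4   0.39  1.74  0.    1.01 -0.72]
[-0.03, 0.04, -0.0] [-0.0, 0.003, 0.002]
end [0.491 0.284 0.088] need jaw 63.8
```

arm_command:
  series:
    - {"dp":[0,0,0],"angular":[0,0,0],"gripper":30}
    - {"dp":[0,0,0],"angular":[0,0,0],"gripper":34}
    - {"dp":[0,0,0],"angular":[0,0,0],"gripper":40}
    - {"dp":[0,0,0],"angular":[0,0,0],"gripper":48}
    - {"dp":[0,0,0],"angular":[0,0,0],"gripper":56}
    - {"dp":[0,0,0],"angular":[0,0,0],"gripper":64}
    - {"dp":[0,0,0],"angular":[0,0,0],"gripper":70}
    - {"dp":[0,0,0],"angular":[0,0,0],"gripper":70}

```text
clock: 17.55
position: [0.4958, 0.2824, 0.0837]
ee_rot: [0.602, -0.374, 0.598, 0.373]
contact_force: [0.0, -0.1, -0.3]
width: 0.07
```

arm_command:
  series:
    - {"dp":[-0.1,0,0],"angular":[0,0,0],"gripper":70}
    - {"dp":[-0.2,0,0],"angular":[0,0,0],"gripper":70}
    - {"dp":[-0.25,0,0],"angular":[0,0,0],"gripper":70}
    - {"dp":[-0.25,0,0],"angular":[0,0,0],"gripper":70}
    - {"dp":[-0.25,0,0],"angular":[0,0,0],"gripper":70}
    - {"dp":[-0.25,0,0],"angular":[0,0,0],"gripper":70}
    - {"dp":[-0.2,0,0],"angular":[0,0,0],"gripper":70}
    - {"dp":[0,0,0],"angular":[0,0,0],"gripper":70}

```text
clock: 18.55
position: [0.4951, 0.2821, 0.2755]
ee_rot: [0.604, -0.374, 0.596, 0.373]
contact_force: [0.6, 0.3, 0.6]
width: 0.07
```

Run:
```python
from h import *
plan([.49,.28,.28],n=1)
g=cam("top");P=cloud(g);hsv=cv2.cvtColor(g["image"],cv2.COLOR_BGR2HSV).astype(int);H,S=hsv[...,0],hsv[...,1]
g=cam("wrist");P=cloud(g);save("w6",g["image"]);hsv=cv2.cvtColor(g["image"],cv2.COLOR_BGR2HSV).astype(int);H,S=hsv[...,0],hsv[...,1]
q=P[((H<6)|(H>174))&(S>170)&(P[...,2]>.08)&(P[...,2]<.16)];print(len(q),np.percentile(q,[1,50,99],axis=0).round(4))
g=cam("scene");P=cloud(g);hsv=cv2.cvtColor(g["image"],cv2.COLOR_BGR2HSV).astype(int);H,S=hsv[...,0],hsv[...,1]
q=P[(abs(P[...,0]-.6)<.1)&(abs(P[...,1]-.03)<.09)&(P[...,2]>.09)&(P[...,2]<.24)]
c=q.mean(0);W=np.linalg.svd(q-c)[2];print("lid",len(q),W[2],c,q.max(0),q.min(0))
qg=q=P[(abs(P[...,0]-.6)<.1)&(abs(P[...,1]-.03)<.09)&(P[...,2]>.15)&(P[...,2]<.24)&(H>45)&(H<80)&(S>100)];print("tongue",len(qg),qg.mean(0) if len(qg) else 0,qg.max(0) if len(qg) else 0)
```

```text
t 18.55 p [0.4951 0.2821 0.2755] jaw 63.8 x [ 0.01   0.005 -1.   ] F [0.6 0.3 0.6] w 0.07 q [ 0.4   0.24  1.45  0.    1.44 -0.72]
[-0.04, 0.03, -0.03] [-0.0, 0.006, 0.005]
end [0.49 0.28 0.28] need jaw 63.8
764 [[0.4824 0.2709 0.089 ]
 [0.4913 0.2835 0.1331]
 [0.5057 0.2945 0.1357]]
lid 424 [ 0.95575021 -0.2896168  -0.05161053] [0.60217587 0.03390204 0.14558294] [0.6168502  0.08203144 0.21412883] [ 0.58197983 -0.01771043  0.09067115]
tongue 45 [0.60484795 0.03160721 0.19936196] [0.60992169 0.04352709 0.21344868]
```

View pics/w6.png

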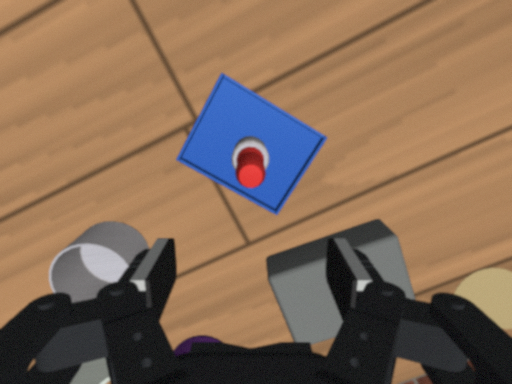

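The wrist view shows the red brush upright at (250,165) inside the blue tray, released. Next I go behind the lid with the fingers shut.

Run:
```python
from h import *
plan([.655,.015,.27],73,n=8)
```

```text
t 18.7 p [0.4934 0.2814 0.2719] jaw 63.8 x [ 0.004  0.002 -1.   ] F [ 0.  -0.5  0.5] w 0.0702 q [ 0.4   0.24  1.45  0.    1.44 -0.72]
[0.0, -0.27, -0.17] [-0.013, 0.0, 0.0]
[0.0, -0.27, -0.18] [-0.013, 0.0, 0.0]
[0.0, -0.27, -0.19] [-0.013, 0.0, 0.0]
[0.0, -0.26, -0.19] [-0.013, 0.0, 0.0]
[0.0, -0.26, -0.2] [-0.013, 0.0, 0.0]
[0.01, -0.25, -0.2] [-0.012, 0.001, 0.001]
[0.0, -0.25, -0.21] [-0.013, 0.0, 0.0]
[0.01, -0.25, -0.21] [-0.012, 0.001, 0.001]
end [0.655 0.015 0.27 ] need jaw 73.0
```

arm_command:
  series:
    - {"dp":[0,-0.27,-0.17],"angular":[-0.013,0,0],"gripper":50}
    - {"dp":[0,-0.27,-0.18],"angular":[-0.013,0,0],"gripper":30}
    - {"dp":[0,-0.27,-0.19],"angular":[-0.013,0,0],"gripper":10}
    - {"dp":[0,-0.26,-0.19],"angular":[-0.013,0,0],"gripper":0}
    - {"dp":[0,-0.26,-0.2],"angular":[-0.013,0,0],"gripper":0}
    - {"dp":[0,-0.25,-0.2],"angular":[-0.013,0,0],"gripper":0}
    - {"dp":[0,-0.25,-0.21],"angular":[-0.013,0,0],"gripper":0}
    - {"dp":[0,-0.25,-0.21],"angular":[-0.013,0,0],"gripper":0}

```text
clock: 19.7
position: [0.6534, 0.0099, 0.2561]
ee_rot: [0.56, -0.42, 0.571, 0.429]
contact_force: [0.1, 0.0, 0.3]
width: 0.0002
```

Run:
```python
from h import *
plan([.653,.016,.187],73,n=6)
```

```text
t 19.7 p [0.6534 0.0099 0.2561] jaw 73.8 x [-0.022  0.001 -1.   ] F [0.1 0.  0.3] w 0.0002 q [-0.09  0.4   1.26 -0.    1.5  -1.38]
[0.1, 0.0, 0.01] [0.001, -0.001, -0.002]
[0.1, 0.0, 0.01] [0.002, -0.0, -0.002]
[0.09, 0.0, 0.01] [0.001, -0.001, -0.002]
[0.1, 0.0, 0.01] [0.002, -0.0, -0.002]
[0.09, 0.0, 0.0] [0.001, -0.001, -0.003]
[0.1, 0.01, 0.01] [0.002, -0.0, -0.002]
end [0.653 0.016 0.186] need jaw 73.0
```

arm_command:
  series:
    - {"dp":[0.1,0,0.01],"angular":[0.002,0,-0.002],"gripper":0}
    - {"dp":[0.1,0,0.01],"angular":[0.002,0,-0.002],"gripper":0}
    - {"dp":[0.1,0,0.01],"angular":[0.002,0,-0.002],"gripper":0}
    - {"dp":[0.1,0,0.01],"angular":[0.002,0,-0.002],"gripper":0}
    - {"dp":[0.1,0,0.01],"angular":[0,0,-0.002],"gripper":0}
    - {"dp":[0.07,0,0],"angular":[0,0,-0.002],"gripper":0}
    - {"dp":[0,0,0],"angular":[0,0,0],"gripper":0}
    - {"dp":[0,0,0],"angular":[0,0,0],"gripper":0}

```text
clock: 20.7
position: [0.6511, 0.0171, 0.1785]
ee_rot: [0.564, -0.419, 0.572, 0.422]
contact_force: [0.2, 0.7, -0.2]
width: 0.0001
```

```bash
cat >> h.py <<'E'
def sz():
    s=get_state(); d=np.array(s["position"])-[.597,.032,0]; u=np.array([.9565,-.29,0]); v=np.array([.29,.9565,0])
    print("t",round(s["clock"],2),"s",(d@u).round(4),"v",(d@v).round(4),"z",d[2].round(4),"F",np.round(s["contact_force"],1),"ax",rot(s)[:,0].round(3))
E
python3 -c "
from h import *
sz()"
```

```text
t 20.7 s 0.0561 v 0.0015 z 0.1785 F [ 0.2  0.7 -0.2] ax [-0.011 -0.003 -1.   ]
```

arm_command:
  series:
    - {"dp":[-0.03,0.07,0],"angular":[0,0,-0.001],"gripper":0}
    - {"dp":[-0.03,0.07,0],"angular":[0,0,-0.001],"gripper":0}
    - {"dp":[0,0.07,0],"angular":[0,0,-0.001],"gripper":0}
    - {"dp":[0,0.07,0],"angular":[0,0,-0.001],"gripper":0}
    - {"dp":[0,0.07,0],"angular":[0,0,-0.001],"gripper":0}
    - {"dp":[0,0.07,0],"angular":[0,0,0],"gripper":0}
    - {"dp":[0,0.07,0],"angular":[0,0,0],"gripper":0}
    - {"dp":[0,0.07,0],"angular":[0,0,0],"gripper":0}

```text
clock: 21.7
position: [0.5842, 0.0376, 0.1884]
ee_rot: [0.568, -0.423, 0.569, 0.418]
contact_force: [1.5, 0.4, -0.2]
width: -0.0001
```

```bash
python3 -c "
from h import *
sz()"
```

```text
t 21.7 s -0.0139 v 0.0016 z 0.1884 F [ 1.5  0.4 -0.2] ax [ 0.002 -0.006 -1.   ]
```

arm_command:
  series:
    - {"dp":[0.03,0.07,0],"angular":[0,0,0],"gripper":0}
    - {"dp":[0.04,0.07,0],"angular":[0,0,0],"gripper":0}
    - {"dp":[0.04,0.07,0],"angular":[0,0,0],"gripper":0}
    - {"dp":[0.05,0.07,0],"angular":[0,0,0],"gripper":0}
    - {"dp":[0.05,0.07,0],"angular":[0,0,0],"gripper":0}
    - {"dp":[0.05,0.06,0],"angular":[0,0,0],"gripper":0}
    - {"dp":[0.06,0.05,0],"angular":[0,0,0],"gripper":0}
    - {"dp":[0.06,0.05,0],"angular":[0,0,0],"gripper":0}

```text
clock: 22.7
position: [0.5208, 0.0569, 0.1397]
ee_rot: [0.568, -0.422, 0.569, 0.419]
contact_force: [0.2, 0.4, 0.7]
width: 0.0003
```

```bash
python3 -c "
from h import *
sz()"
```

```text
t 22.7 s -0.0801 v 0.0017 z 0.1397 F [0.2 0.4 0.7] ax [ 0.001 -0.005 -1.   ]
```

arm_command:
  series:
    - {"dp":[0.06,0.04,0],"angular":[0,0,0],"gripper":0}
    - {"dp":[0.06,0.03,0],"angular":[0,0,0],"gripper":0}
    - {"dp":[0.06,0.03,0],"angular":[0,0,0],"gripper":0}
    - {"dp":[0.06,0.02,0],"angular":[0,0,0],"gripper":0}
    - {"dp":[0.06,0.02,0],"angular":[0,0,0],"gripper":0}
    - {"dp":[0.06,0.02,0],"angular":[0,0,0],"gripper":0}
    - {"dp":[0.05,0,0],"angular":[0,0,0],"gripper":0}
    - {"dp":[0.03,0,0],"angular":[0,0,0],"gripper":0}

```text
clock: 23.7
position: [0.5006, 0.0625, 0.0824]
ee_rot: [0.567, -0.422, 0.57, 0.419]
contact_force: [-0.1, -0.3, 1.3]
width: -0.0003
```

```bash
python3 -c "
from h import *
sz()"
```

```text
t 23.7 s -0.1011 v 0.0012 z 0.0824 F [-0.1 -0.3  1.3] ax [-0.    -0.006 -1.   ]
```

Press down the last few millimetres in 1 mm rows.

arm_command:
  series:
    - {"dp":[0.01,0,0],"angular":[0,0,0],"gripper":0}
    - {"dp":[0.01,0,0],"angular":[0,0,0],"gripper":0}
    - {"dp":[0.01,0,0],"angular":[0,0,0],"gripper":0}
    - {"dp":[0.01,0,0],"angular":[0,0,0],"gripper":0}
    - {"dp":[0.01,0,0],"angular":[0,0,0],"gripper":0}
    - {"dp":[0,0,0],"angular":[0,0,0],"gripper":0}
    - {"dp":[0,0,0],"angular":[0,0,0],"gripper":0}
    - {"dp":[0,0,0],"angular":[0,0,0],"gripper":0}

```text
clock: 24.7
position: [0.5011, 0.0624, 0.0809]
ee_rot: [0.568, -0.423, 0.569, 0.419]
contact_force: [0.7, 0.1, 0.1]
width: 0.0
```

arm_command:
  series:
    - {"dp":[0.02,0,0],"angular":[0,0,0],"gripper":0}
    - {"dp":[0.02,0,0],"angular":[0,0,0],"gripper":0}
    - {"dp":[0.02,0,0],"angular":[0,0,0],"gripper":0}
    - {"dp":[0.02,0,0],"angular":[0,0,0],"gripper":0}
    - {"dp":[0.02,0,0],"angular":[0,0,0],"gripper":0}
    - {"dp":[0.02,0,0],"angular":[0,0,0],"gripper":0}
    - {"dp":[0.02,0,0],"angular":[0,0,0],"gripper":0}
    - {"dp":[0.02,0,0],"angular":[0,0,0],"gripper":0}

```text
clock: 25.7
position: [0.5013, 0.0624, 0.0802]
ee_rot: [0.569, -0.425, 0.567, 0.417]
contact_force: [-5.8, -0.1, 19.6]
width: 0.0001
```

arm_command:
  series:
    - {"dp":[-0.1,0,0],"angular":[0,0,0],"gripper":0}
    - {"dp":[-0.2,0,0],"angular":[0,0,0],"gripper":0}
    - {"dp":[-0.3,0.1,0],"angular":[0,0,0],"gripper":0}
    - {"dp":[-0.3,0.2,0],"angular":[0,0,0],"gripper":0}
    - {"dp":[-0.3,0.3,0],"angular":[0,0,0],"gripper":0}
    - {"dp":[-0.3,0.3,0],"angular":[0,0,0],"gripper":0}
    - {"dp":[-0.2,0.3,0],"angular":[0,0,0],"gripper":0}
    - {"dp":[0,0,0],"angular":[0,0,0],"gripper":0}

```text
clock: 26.7
position: [0.3594, 0.1068, 0.2903]
ee_rot: [0.57, -0.424, 0.566, 0.417]
contact_force: [0.3, 0.1, 0.3]
width: 0.0002
```

Run:
```python
from h import *
sz()
for n in("scene","top"):
    g=cam(n);P=cloud(g)
    q=P[(np.hypot(P[...,0]-.544,P[...,1]-.0475)<.046)&(P[...,2]>.05)&(P[...,2]<.12)];c=q.mean(0);W=np.linalg.svd(q-c)[2][2];print("lid",len(q),c.round(4),W.round(3))
    hsv=cv2.cvtColor(g["image"],cv2.COLOR_BGR2HSV).astype(int);H,S=hsv[...,0],hsv[...,1]
    for lo,hi,nm in((0,6,"red"),(22,34,"yel"),(45,80,"green")):
        q=P[(H>=lo)&(H<=hi)&(S>150)&(P[...,2]>.05)&(P[...,2]<.16)&(P[...,0]>.3)&(P[...,0]<.65)&(P[...,1]>-.25)&(P[...,1]<.4)]
        if len(q):print(nm,len(q),np.median(q,0).round(4),q.min(0).round(3),q.max(0).round(3))
    if n=="scene":save("s3",cv2.resize(g["image"],(800,600)))
```

```text
t 26.7 s -0.2489 v 0.0026 z 0.2903 F [0.3 0.1 0.3] ax [ 0.011 -0.005 -1.   ]
lid 469 [0.5449 0.0482 0.0795] [0.014 0.006 1.   ]
red 169 [0.5057 0.2865 0.1109] [0.487 0.271 0.062] [0.513 0.298 0.135]
yel 135 [ 0.5083 -0.1504  0.1021] [ 0.491 -0.167  0.059] [ 0.519 -0.141  0.131]
green 40 [0.4758 0.0707 0.0795] [0.462 0.059 0.076] [0.493 0.084 0.083]
lid 913 [0.544  0.0475 0.081 ] [-0.002 -0.004 -1.   ]
red 44 [0.4943 0.2761 0.1325] [0.486 0.268 0.118] [0.502 0.287 0.139]
yel 64 [ 0.4997 -0.1573  0.1286] [ 0.489 -0.171  0.107] [ 0.507 -0.146  0.133]
```

View pics/s3.png

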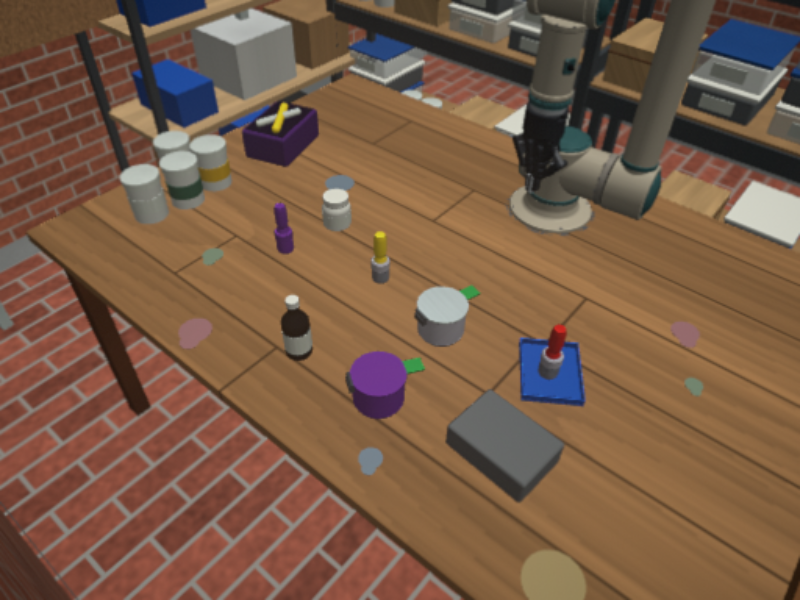

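The lid is flat and shut at (441,312), the red brush stands in the tray at (553,350), and the bystanders haven't moved. The arm is clear, so I'm handing in.

```bash
python3 -c "
from h import *
print(sign_off())"
```

```text
the job is handed in; nothing more can be done
None
```

I washed the red brush, stood it in the drip tray, shut the pot's lid and handed the job in at about 27 s. The sign-off gives no verdict.

- **Dip:** I held the brush upright by its handle. The bristle end went to about 27 mm above the bench inside the pot, worked out from the tool height, so the bristles were fully below the 75 mm rim. The first descent stopped at about 40 mm, a little too shallow for that, so I went deeper. The wrist force stayed around 1 N.
- **Tray:** I lowered the brush in 1 mm rows until it touched, at about 1–2 N, and only then opened the fingers. The last pictures show it upright in the tray near the centre.
- **Lid:** I pushed the lid round with closed fingers and pressed it down with about 20 N. The two cameras put its plane within 0.005 and 0.015 rad of flat, at the expected 80 mm height.
- **Other things:** The yellow brush measured where it was before. The jar, bottle and box look unmoved in the final picture, but I did not measure their positions. The arm was clear of everything.

No check failed. The top and scene cameras disagreed by up to about 1 cm on the positions of the brush handles, because each sees a different side of them.

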